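# Load the bench shaker and start it under its guard

### The job

Get the bench shaker running with the waiting jars: take the glass beaker left on its platform and stand it on the small square drip plate, stand every one of the two or three low white screw-cap jars from the front of the bench upright on the platform inside its rail, and turn the speed lever on the control box into line with the set tab on its scale. Only then flip up the guard cover until it stays open by itself, let go of it, push the start button beneath fully down and release it, and close the guard over the button again; the jars must stay loaded, the beaker parked and the lever in line to the end.

Things in the scene. Friction and masses are not known exactly. Their poses are not given: they have to be found in the camera images.
- jar_1_mid (a point): centre, half-way up, of a closed white jar with a grey band and a ribbed screw cap, 69 mm in diameter (cap and body alike) and 75 mm tall, 0.08 to 0.2 kg, z up through its cap; waits in a row along the front edge of the worktop, beside the drip plate. Two or three jars are there; a missing one reads None
- jar_2_mid (a point): centre, half-way up, of a closed white jar with a grey band and a ribbed screw cap, 69 mm in diameter (cap and body alike) and 75 mm tall, 0.08 to 0.2 kg, z up through its cap; waits in a row along the front edge of the worktop, beside the drip plate. Two or three jars are there; a missing one reads None
- jar_3_mid (a point): centre, half-way up, of a closed white jar with a grey band and a ribbed screw cap, 69 mm in diameter (cap and body alike) and 75 mm tall, 0.08 to 0.2 kg, z up through its cap; waits in a row along the front edge of the worktop, beside the drip plate. Two or three jars are there; a missing one reads None
- beaker_mid (a point): centre, half-way up, of a small glass beaker, 53 mm in diameter over the rim (48 mm at the foot) and 69 mm tall, open at the top, z up; stands somewhere on the shaker's platform at the start
- platform (a point): centre of the shaker's platform surface (black rubber, 60 mm above the worktop); x away from the robot and y to its left when the shaker is square to it. A thin steel gallery rail runs round it, 6 mm thick, its top 34 mm above the surface; inside the rail the platform measures 124 mm in x by 252 mm in y. Three jars fit in a row along y at 80 mm spacing. The shaker is fixed to the bench; there is nothing to move on it
- plate_top (a point): centre of the top of the drip plate, a paper-thin flat square aluminium plate 110 x 110 mm with grooves, fixed on the worktop in the row along the front edge, between or beside the jars; things on it stand at worktop height
- lever_knob (a point): centre of the upright black round grip knob of the speed lever, 21 mm in diameter and 44 mm tall (from 14 to 58 mm above the top of the control box; this point is 38 mm above it). The lever turns level about a vertical pivot 56 mm from the knob; the point's x axis points along the lever from knob to pivot, z up. Control box: white, 190 mm (x) by 150 mm (y), top 50 mm above the worktop
- speed_lever (a joint): angle of the speed lever, rad; 0 points from the pivot to the front (-x) of the control box, positive turns it counter-clockwise seen from above (the knob goes to -y, the robot's right); stops at -1.05 and 1.05. Stiff (about 2 N at the knob), stays where it is left
- tab_mark (a point): the set tab: a small dark steel block, 12 x 8 x 14 mm, clamped on the graduated arc 76 mm from the lever's pivot, in front of the lever's pointed end; x axis points from the tab to the pivot
- set_tab (a joint): angle of the set tab about the lever's pivot, counted as the lever's: the lever is in line when both angles agree. It cannot be moved
- guard_grip (a point): point to pinch on the guard's finger grip: an upright grey fin 10 mm thick (y), 22 mm long (x) and 39 mm tall above the cover (with the guard closed: top 125 mm above the worktop, this point 115 mm above it, 27 mm above the cover's top face). The grey guard is a 64 mm wide (y) box-shaped cover over the start button at the back of the control box; the fin stands near its front edge, 52 mm in front of the hinge
- guard_hinge (a point): middle of the guard's hinge line, along y at the guard's rear edge, 86 mm above the worktop; does not move. With the guard closed the grip point is 52 mm to the front (-x) of it and 29 mm above
- guard (a joint): opening angle of the guard, rad: 0 closed over the button, grows as its front edge is lifted up and back (away from the robot), 1.8 against its stop. Light; it falls shut by itself below about 1.55 and falls open against the stop and stays there above about 1.6
- start_button_top (a point): centre of the top of the black round start button, 28 mm in diameter, under the guard, 34 mm in front of the hinge line and 72 mm above the worktop; pressed straight down, moves with it; x axis away from the robot, square to the control box and the hinge line, z up
- start_button (a joint): travel of the start button, m: 0 up, 0.006 fully down; springs back; needs about 5 N
- beaker: the glass beaker's body, origin at the centre of its underside
- jar_1: the jar's body, origin at the centre of its underside
- jar_2: the jar's body, origin at the centre of its underside
- jar_3: the jar's body, origin at the centre of its underside
Mind the look-alikes: they are no part of the job. Leave any pink look-alike of the beaker alone.

How it is judged:
By the outcome, as a careful person would: the job done as asked, in the order asked, and still so for the second after the job is handed in, with the robot touching nothing.
Of jar_1, jar_2, jar_3 only 2 to 3 are there at a start; the rules pass over those that are not, and their reading is None.
At some moment in a run one of jar_1, jar_2, jar_3 may be knocked a few centimetres aside while the robot is not near it.
It also fails if it takes over 210 s, if anything falls off the work surface, if the arm or the gripper's body presses on something with over 40 N, if the wrist force passes 120 N, or if a joint passes its speed limit or range.

### The arm

A 7-joint arm with a two-finger parallel gripper is mounted at the origin on a cart in front of the work surface, level with it; the furniture and walls round the work are solid. World frame = base frame: x ahead of the robot, y to its left, z up, the work surface at z = 0. Lengths are in m, angles in rad, forces in N, time in s.
With the tool pointing down it reaches from about 0.425 to 0.875 m from the base axis. Payload 4.7 kg.
Tool frame: the origin (TCP) lies at the very end of the fingers, on their centre line; the grasp point (between the pads) lies 19 mm behind it; y points along the fingers, x is the direction in which the jaws open and shut, and the axes are right-handed (so a half turn about y gives the same grasp; the last joint's range is limited). The gripper opens to 87 mm and grips with 3 to 60 N. Pads are 19 mm wide; open, the fingers measure 117 mm over their backs; the gripper's body (75 mm by 190 mm) begins 51 mm behind the grasp point.
Start: joints at [-1.131, 0.321, -0.07, 1.45, 0.023, 1.371, -0.057], TCP at [0.269, 0.592, 0.223] pointing down, gripper open.
Joint ranges: [-2.86, 2.86], [-0.3, 2.09], [-1.38, 1.24], [0.06, 2.45], [-1.56, 4.7], [0.09, 2.05], [-2.69, 2.69]. Speed limits (rad/s): [2.57, 2.57, 3.14, 3.14, 3.14, 3.14, 3.14].

### API

Orientations are given as a unit quaternion [w, x, y, z].
In Python, from workcell import env, cams, finish_job gives the robot as it stands. The module is installed in compiled form; this text tells all that it offers. Calls block until the motion is done:
- env.move_ptp(position, orientation): joint-space move of the TCP to a pose.
- env.line_to(position, attitude=None, speed=0.15): straight line of the TCP; attitude=None keeps the orientation; speed is the mean speed in m/s.
- env.move_j(angles): joint-space move.
- env.open_jaws() and env.close_gripper(strength=None): open the fingers fully, or close them until they stop; strength is the grip in N (None keeps the last).
- env.pause(seconds).
- env.solve_ik(position, orientation): joint angles nearest the present ones, or None.
- cams.grab_frame(name): name is "scene" or "top" or "wrist"; returns the picture (420x560x3 uint8, red, green, blue); there is no depth.
- cams.camera_info(name): a dict with "intrinsics" (3x3 intrinsics, pixels), "k1" (the pictures are not rectified: a ray, as slopes to the right and down, at radius r is drawn at 1 + k1 r^2 times it, then the intrinsics apply), "R" (3x3) and "t" (3): a world point X has camera coordinates R X + t. Camera axes: x right, y down, z forward; pixel columns grow to the right and rows downward; lengths in m; the calibration is good to about 2 mm. A picture is of the moment at which its call begins: read the wrist's pose just before it. camera_info takes no time and is no camera call; for the wrist camera it gives the pose at the moment of the call.
A pose or a line that the arm cannot do raises env.Unreachable and nothing moves.
- finish_job(): hands the job in, once; it reports no verdict.
Readings, each from a call of its own:
- env.get_t(): time.
- env.get_joint_positions(): joint angles.
- env.get_dq(): joint speeds.
- env.get_tau(): joint torques, N m.
- env.get_tool_pos(): TCP position.
- env.get_tool_rot(): TCP orientation.
- env.get_wrist_force(): force on the tool from outside, world axes, zero at the start.
- env.get_ft_torque(): the same for the moment, N m.
- env.get_width(): finger opening in m.
Only numpy, scipy, OpenCV 4.12 (cv2) and the standard library are available. Lean on these libraries where they do the work, as an engineer would, in place of code of your own. Each camera call takes 0.05 s, during which the arm holds its last target. There are 200 camera calls.

## Working session

There is one attempt and no reset: what is moved stays moved. The work goes in short steps, each a Python script; the robot and the scene stay as the last script left them, time stands still between calls to the robot, and variables do not carry over. Pictures are saved under pics/ and viewed, about 12 in all and at most 16, crops included, and the job is handed in when it is done.

```bash
ls; mkdir -p pics
python3 - <<'E'
from workcell import env,cams
import cv2,numpy as np
for n in ["scene","top"]:
    im=cams.grab_frame(n); cv2.imwrite(f"pics/{n}0.png",cv2.cvtColor(im,cv2.COLOR_RGB2BGR))
    i=cams.camera_info(n); print(n,i, -np.array(i["R"]).T@i["t"])
print(env.get_tool_pos(),env.get_tool_rot(),env.get_width(),env.get_t())
E
```

```text
pics
scene {'intrinsics': array([[455.51306164,   0.        , 267.67565148],
       [  0.        , 455.51306164, 213.96401682],
       [  0.        ,   0.        ,   1.        ]]), 'k1': -0.07825233220818388, 'R': array([[ 0.7360432 , -0.67681237, -0.01286151],
       [-0.36975786, -0.386057  , -0.84512668],
       [ 0.56702692,  0.6268054 , -0.53441133]]), 't': array([-0.42091257,  0.24071555,  0.92461112])} [-0.12546309 -0.77150015  0.69214422]
top {'intrinsics': array([[488.64398551,   0.        , 293.10708579],
       [  0.        , 488.64398551, 216.93142119],
       [  0.        ,   0.        ,   1.        ]]), 'k1': -0.17575328798285247, 'R': array([[-0.01105344, -0.99993205, -0.00370497],
       [-0.99736326,  0.01129066, -0.07168721],
       [ 0.07172417,  0.00290281, -0.99742028]]), 't': array([-0.09236508,  0.50818096,  1.22068404])} [ 0.41826752 -0.10163991  1.25362288]
[0.26833075 0.59148196 0.22156146] [-0.59400042  0.59471925  0.38257179 -0.38355096] 0.08719035104404319 0.1
```

View pics/scene0.png

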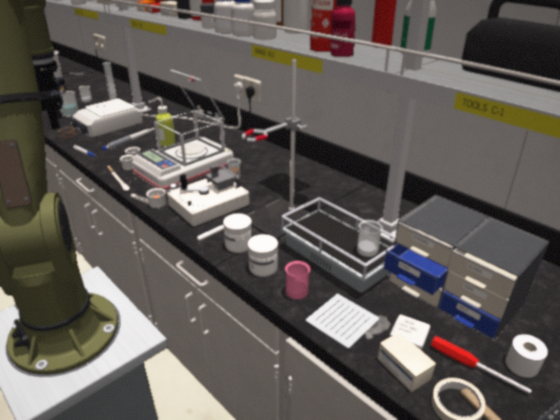

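View pics/top0.png

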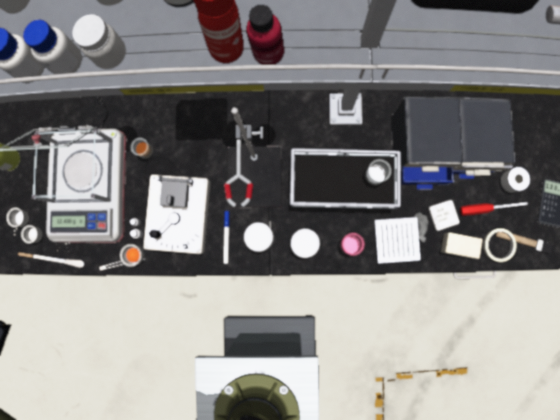

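```bash
cat > h.py <<'E'
import numpy as np,cv2
from scipy.spatial.transform import Rotation as Rn
from workcell import env,cams,finish_job
def ray(uv,i):
    K=np.array(i["intrinsics"]);d=np.array([(uv[0]-K[0,2])/K[0,0],(uv[1]-K[1,2])/K[1,1]])
    s=d.copy()
    for _ in range(20): s=d/(1+i["k1"]*(s@s))
    R=np.array(i["R"]);return -R.T@i["t"],R.T@np.array([s[0],s[1],1])
def onz(uv,z,i):
    c,d=ray(uv,i);return c+d*(z-c[2])/d[2]
def proj(X,i):
    p=np.array(i["R"])@X+i["t"];s=p[:2]/p[2];s=s*(1+i["k1"]*(s@s));K=np.array(i["intrinsics"])
    return s*K[0,0]+K[:2,2]
def quat(yaw,tilt=0):
    """tool y down, jaw axis x at yaw in the plane; tilt about the jaw axis"""
    x=np.array([np.cos(yaw),np.sin(yaw),0]);y=np.array([0,0,-1.]);M=np.c_[x,y,np.cross(x,y)]
    q=(Rn.from_rotvec(x*tilt)*Rn.from_matrix(M)).as_quat();return np.r_[q[3],q[:3]]
def shot(n,f):
    i=cams.camera_info(n);im=cams.grab_frame(n);cv2.imwrite(f"pics/{f}.png",cv2.cvtColor(im,cv2.COLOR_RGB2BGR));return im,i
def blobs(mask,amin=150):
    cs,_=cv2.findContours(mask.astype(np.uint8),cv2.RETR_EXTERNAL,cv2.CHAIN_APPROX_NONE)
    return [c for c in cs if cv2.contourArea(c)>amin]
E
python3 - <<'E'
from h import *
i=cams.camera_info("top")
for n,uv,z in [("jarA",(258,237),.075),("jarB",(305,243),.075),("pink",(352,244),.06),("plate",(398,240),0),("beak",(377,171),.129),("railTL",(292,151),.094),("railTR",(400,151),.094),("railBR",(400,208),.094),("railBL",(291,205),.094),
 ("boxTL",(150,177),.05),("boxTR",(208,178),.05),("boxBR",(206,252),.05),("boxBL",(145,249),.05),("knob",(156,235),.1),("guard",(174,192),.1),("pen",(227,212),0)]:
    p=onz(uv,z,i);print(n,p.round(3),"r",np.hypot(*p[:2]).round(3))
print("toolx",Rn.from_quat(np.roll(env.get_tool_rot(),-1)).as_matrix().round(2))
w=cams.camera_info("wrist");T=env.get_tool_pos();M=Rn.from_quat(np.roll(env.get_tool_rot(),-1)).as_matrix()
print(w["intrinsics"],w["k1"],"cam in tool",(M.T@(-w["R"].T@w["t"]-T)).round(3),"R cam axes in tool",(w["R"]@M).round(2))
q=cv2.imread("pics/top0.png");cv2.imwrite("pics/top0c.png",cv2.resize(q[140:270,130:440],None,fx=2.55,fy=2.55,interpolation=2))
E
```

```text
jarA [ 0.455 -0.013  0.075] r 0.456
jarB [ 0.44  -0.126  0.075] r 0.457
pink [ 0.436 -0.241  0.06 ] r 0.498
plate [ 0.446 -0.368  0.   ] r 0.578
beak [ 0.605 -0.296  0.129] r 0.673
railTL [ 0.661 -0.097  0.094] r 0.668
railTR [ 0.659 -0.36   0.094] r 0.751
railBR [ 0.52  -0.355  0.094] r 0.63
railBL [ 0.53  -0.094  0.094] r 0.538
boxTL [0.61  0.263 0.05 ] r 0.664
boxTR [0.605 0.114 0.05 ] r 0.615
boxBR [0.42  0.118 0.05 ] r 0.437
boxBL [0.429 0.274 0.05 ] r 0.508
knob [0.462 0.231 0.1  ] r 0.516
guard [0.565 0.187 0.1  ] r 0.595
pen [0.523 0.073 0.   ] r 0.528
toolx [[ 0.41 -0.   -0.91]
 [ 0.91 -0.    0.41]
 [-0.   -1.   -0.  ]]
[[305.74641962   0.         282.72359761]
 [  0.         305.74641962 208.40682358]
 [  0.           0.           1.        ]] 0.013906980363419065 cam in tool [-0.    -0.162  0.075] R cam axes in tool [[ 1.    0.   -0.  ]
 [-0.   -0.27 -0.96]
 [-0.    0.96 -0.27]]
```

View pics/top0c.png

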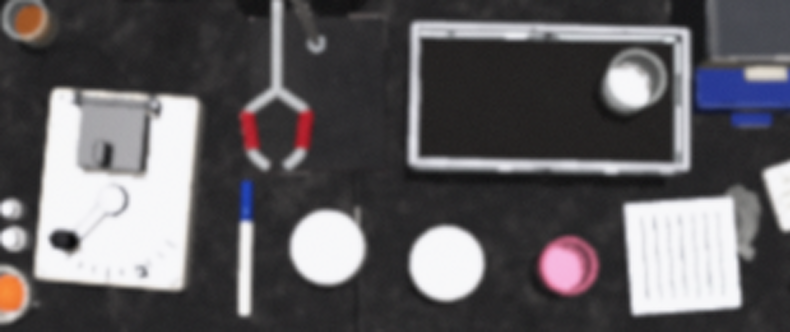

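```bash
cat >> h.py <<'E'
def tri(rays):
    A=0;b=0
    for c,d in rays:
        d=d/np.linalg.norm(d);P=np.eye(3)-np.outer(d,d);A=A+P;b=b+P@c
    return np.linalg.solve(A,b)
E
python3 - <<'E'
from h import *
t=cams.camera_info("top");s=cams.camera_info("scene")
a=cv2.imread("pics/top0.png")[...,::-1].astype(int);b=cv2.imread("pics/scene0.png")[...,::-1].astype(int)
red=lambda q:(q[...,0]>120)&(q[...,1]<70)&(q[...,2]<90)
ma=red(a);ma[:170]=0;ma[:,270:]=0
mb=red(b);mb[:110]=0;mb[150:]=0;mb[:,320:]=0
for m,n in((ma,"top"),(mb,"scene")): print(n,[(cv2.boundingRect(c),c.reshape(-1,2).mean(0).round(1)) for c in blobs(m,5)])
pa=np.array([c.reshape(-1,2).mean(0) for c in blobs(ma,20)]).mean(0)
pb=np.array([c.reshape(-1,2).mean(0) for c in blobs(mb,10)]).mean(0)
print("clamp",tri([ray(pa,t),ray(pb,s)]))
print("rod/clamp boss",tri([ray((240,135),t),ray((293,125),s)]))
print("cabinet front-left top",tri([ray((407,163),t),ray((392,238),s)]))
q=env.get_joint_positions()
for p,y in [((.46,.19,.33),90),((.56,-.22,.33),90),((.6,-.29,.1),0),((.6,-.29,.1),180),((.445,-.37,.06),0),((.445,-.37,.06),180),((.45,-.01,.05),90),((.45,-.12,.05),90),((.59,-.15,.11),90),((.5,.2,.1),0),((.5,.2,.1),180),((.5,.2,.1),90),((.56,.19,.1),90)]:
    r=env.solve_ik(np.array(p),quat(np.radians(y)));print(p,y,None if r is None else np.round(r,2))
E
```

```text
top [((224, 184, 7, 14), array([227.3, 190.8])), ((246, 183, 7, 15), array([248.8, 190.5]))]
scene [((256, 134, 11, 6), array([260.5, 136.7])), ((245, 129, 8, 6), array([248.9, 131.5]))]
clamp [0.54445929 0.0121747  0.2692092 ]
rod/clamp boss [0.66491497 0.00669761 0.26076285]
cabinet front-left top [ 0.6191276  -0.36305021  0.11980714]
(0.46, 0.19, 0.33) 90 [-0.65 -0.04  0.2   1.65  0.01  1.54  1.12]
(0.56, -0.22, 0.33) 90 [ 0.18  0.19  0.18  1.41 -0.03  1.55  1.93]
(0.6, -0.29, 0.1) 0 [-0.25  0.59  0.92  1.58 -0.49  1.22  0.76]
(0.6, -0.29, 0.1) 180 [-0.33  0.66  1.07  1.58 -0.6   1.26 -2.31]
(0.445, -0.37, 0.06) 0 [-0.22  0.51  1.09  1.84 -0.51  1.1   1.06]
(0.445, -0.37, 0.06) 180 [-0.21  0.5   1.07  1.84 -0.5   1.09 -2.1 ]
(0.45, -0.01, 0.05) 90 [-0.56  0.06  0.54  2.14 -0.04  0.95  1.57]
(0.45, -0.12, 0.05) 90 [-0.53  0.11  0.77  2.11 -0.09  0.95  1.87]
(0.59, -0.15, 0.11) 90 [-0.4   0.38  0.74  1.72 -0.28  1.15  1.99]
(0.5, 0.2, 0.1) 0 [-0.73  0.18  0.33  1.89 -0.07  1.08 -0.37]
(0.5, 0.2, 0.1) 180 [ 0.56  0.42 -1.17  1.85  0.42  1.16  2.39]
(0.5, 0.2, 0.1) 90 [-0.6   0.18  0.19  1.88 -0.04  1.08  1.17]
(0.56, 0.19, 0.1) 90 [-0.55  0.29  0.21  1.76 -0.07  1.11  1.25]
```

Run:
```python
from h import *
p=env.get_tool_pos();env.line_to([p[0],p[1],.34])
env.move_ptp([.44,.19,.34],quat(np.pi/2));shot("wrist","w_box");print(env.get_t(),env.get_tool_pos())
env.move_ptp([.42,-.1,.40],quat(np.pi/2))
env.move_ptp([.48,-.23,.36],quat(np.pi/2));im,i=shot("wrist","w_plat");print(env.get_t(),env.get_tool_pos(),env.get_joint_positions().round(2))
np.save("plat.npy",i,allow_pickle=True)
```

```text
2.6917 [0.43969357 0.19131091 0.33982908]
4.525 [ 0.48076286 -0.22784048  0.35968304] [-0.4   0.02  0.81  1.53 -0.02  1.59  1.99]
```

View pics/w_plat.png

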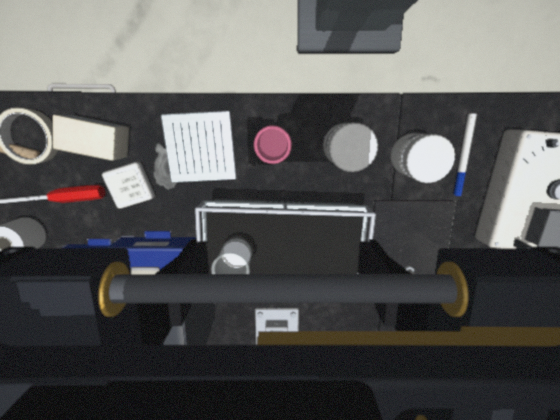

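View pics/w_box.png

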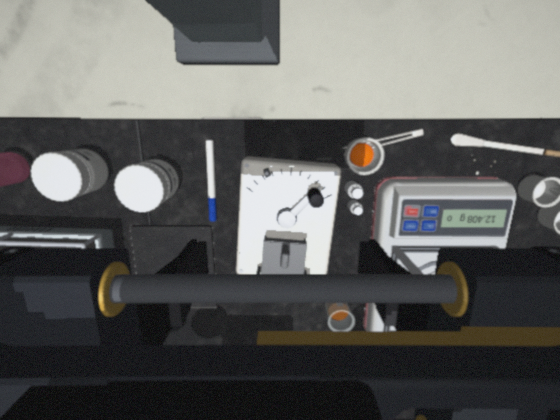

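Run:
```python
from h import *
t=cams.camera_info("top");s=cams.camera_info("scene");w=np.load("plat.npy",allow_pickle=True).item()
print("cab upper",tri([ray((407,97),t),ray((432,200),s)]))
print("clamp tip",onz((234,205),.27,t),onz((244,205),.27,t))
rim=onz((380.2,170.6),.129,t);print("beaker",rim, "rim in w",proj(rim,w),"foot",proj(np.r_[rim[:2],.06],w))
for n,uv,z in [("jarA",(422,160),.075),("jarB",(352,146),.075),("plateTL",(163,115),0),("plateTR",(228,111),0),("plateBR",(235,178),0),("plateBL",(170,181),0)]: print(n,onz(uv,z,w).round(3))
env.move_ptp([.59,-.36,.27],quat(0));im,i=shot("wrist","w_beak");np.save("beak.npy",i,allow_pickle=True)
print("exp rim",proj(rim,i),"foot",proj(np.r_[rim[:2],.06],i),env.get_joint_positions().round(2))
```

```text
cab upper [ 0.77171866 -0.3630232   0.15354483]
clamp tip [0.51461552 0.0208227  0.27      ] [5.14363512e-01 4.55134192e-04 2.70000000e-01]
beaker [ 0.60546858 -0.30325434  0.129     ] rim in w [229.82605943 269.09700499] foot [236.91955604 249.46203638]
jarA [ 0.459 -0.027  0.075]
jarB [ 0.439 -0.13   0.075]
plateTL [ 0.395 -0.424  0.   ]
plateTR [ 0.389 -0.318  0.   ]
plateBR [ 0.499 -0.311  0.   ]
plateBL [ 0.504 -0.423  0.   ]
exp rim [298.57010726 141.86049471] foot [295.65854313 138.08459245] [-0.15  0.55  1.03  1.29 -0.47  1.55  0.82]
```

View pics/w_beak.png

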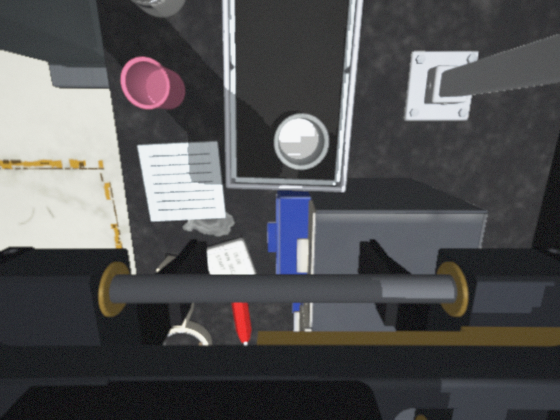

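Run:
```python
from h import *
q=quat(0);b=[.607,-.302]
env.line_to([*b,.25],q);env.line_to([*b,.100],speed=.12)
env.close_gripper(12);print("w",env.get_width(),env.get_wrist_force().round(1),env.get_tool_pos().round(4))
env.line_to([*b,.22]);print("w",env.get_width(),env.get_wrist_force().round(2),env.get_tool_pos().round(4))
env.line_to([.447,-.369,.16],speed=.2);env.line_to([.447,-.369,.055],speed=.15);env.line_to([.447,-.369,.041],speed=.03)
print("w",env.get_width(),env.get_wrist_force().round(2),env.get_tool_pos().round(4))
env.open_jaws();env.line_to([.447,-.369,.16])
env.line_to([.447,-.369,.28]);print(env.get_t(),env.get_joint_positions().round(2))
shot("top","top1");env.move_ptp([.50,-.24,.36],quat(np.pi/2));print(env.get_t(),env.get_joint_positions().round(2))
shot("top","top2");im,i=shot("wrist","w2");np.save("w2.npy",i,allow_pickle=True)
print("expect beaker",proj(np.array([.447,-.369,.069]),i),"A",proj(np.array([.457,-.02,.075]),i),"B",proj(np.array([.44,-.128,.075]),i))
```

```text
w 0.051745866314262354 [-0.4 -0.2  0.1] [ 0.6071 -0.302   0.1   ]
w 0.05179255911935324 [-0.43 -0.37 -0.47] [ 0.6066 -0.3015  0.2189]
w 0.05152900199621695 [ 0.63 -0.75 -1.4 ] [ 0.4469 -0.369   0.0409]
14.5833 [-0.32  0.26  1.16  1.58 -0.24  1.46  0.85]
15.7333 [-0.44  0.1   0.93  1.48 -0.08  1.6   2.05]
expect beaker [193.95055367 138.29598587] A [437.79954253 144.79332092] B [362.64637022 132.9330899 ]
```

View pics/w2.png

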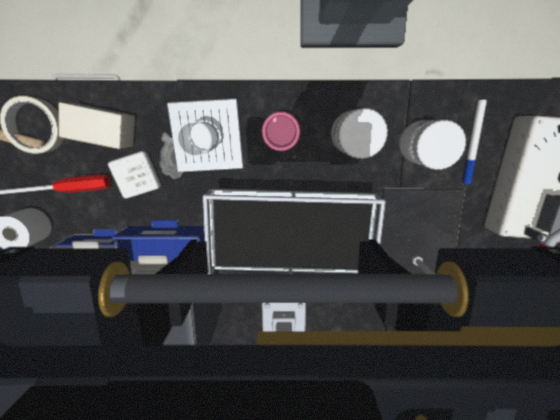

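Run:
```python
from h import *
t=cams.camera_info("top")
for f in("top0","top1","top2"):
    a=cv2.imread(f"pics/{f}.png").astype(int).min(2);m=a>130;m[:215]=0;m[265:]=0;m[:,:238]=0;m[:,330:]=0
    for c in blobs(m,200):
        (u,v),r=cv2.minEnclosingCircle(c);M=cv2.moments(c);print(f,(round(u,1),round(v,1)),round(r,1),onz((M['m10']/M['m00'],M['m01']/M['m00']),.075,t).round(4),onz((u,v),.075,t).round(4))
q=env.get_joint_positions()
for p,ti in [((.44,-.128,.042),0),((.455,-.015,.042),0),((.455,-.015,.042),.2),((.455,-.015,.042),-.2),((.595,-.17,.103),0)]:
    r=env.solve_ik(np.array(p),quat(np.pi/2,ti));print(p,ti,None if r is None else np.round(r,2))
```

```text
top0 (304.8, 242.7) 14.8 [ 0.4402 -0.1258  0.075 ] [ 0.4405 -0.1257  0.075 ]
top0 (258.1, 236.2) 15.0 [ 0.4568 -0.013   0.075 ] [ 0.4574 -0.0133  0.075 ]
top1 (304.8, 242.7) 15.0 [ 0.4405 -0.1255  0.075 ] [ 0.4404 -0.1256  0.075 ]
top1 (259.0, 235.2) 16.5 [ 0.4569 -0.0133  0.075 ] [ 0.4597 -0.0153  0.075 ]
top2 (304.1, 242.8) 14.6 [ 0.44   -0.1239  0.075 ] [ 0.4403 -0.1239  0.075 ]
top2 (259.2, 235.4) 16.4 [ 0.4568 -0.0132  0.075 ] [ 0.4592 -0.0159  0.075 ]
(0.44, -0.128, 0.042) 0 [-0.74  0.14  1.03  2.14 -0.14  0.94  1.94]
(0.455, -0.015, 0.042) 0 [-0.94  0.11  0.96  2.14 -0.12  0.94  1.66]
(0.455, -0.015, 0.042) 0.2 [-0.83  0.35  0.93  1.98 -0.28  1.17  1.81]
(0.455, -0.015, 0.042) -0.2 [-0.93 -0.14  0.88  2.31  0.17  0.73  1.41]
(0.595, -0.17, 0.103) 0 [-0.41  0.43  0.81  1.7  -0.34  1.16  2.07]
```

Run:
```python
from h import *
q=quat(np.pi/2);b=[.4395,-.125];d=[.5925,-.265]
env.move_ptp([*b,.2],q);env.line_to([*b,.042],speed=.15)
print(env.get_wrist_force().round(1));env.close_gripper(15);print("w",env.get_width(),env.get_tool_pos().round(4))
env.line_to([*b,.22],speed=.2);print("w",env.get_width(),env.get_wrist_force().round(2))
env.line_to([*d,.22],speed=.2);env.line_to([*d,.115],speed=.15);env.line_to([*d,.1035],speed=.03)
print("w",env.get_width(),env.get_wrist_force().round(2),env.get_tool_pos().round(4))
env.open_jaws();env.line_to([*d,.22]);env.line_to([.44,-.2,.30],speed=.25)
print(env.get_t(),env.get_joint_positions().round(2));im,i=shot("wrist","w3");np.save("w3.npy",i,allow_pickle=True)
shot("top","top3");print(proj(np.array([*d,.135]),i),"A",proj(np.array([.457,-.013,.075]),i))
```

```text
[-0.  -0.5  0.2]
w 0.06882904525455848 [ 0.44   -0.1253  0.0425]
w 0.06888080797927155 [ 0.36 -0.01 -1.81]
w 0.06881338956955704 [ 1.15 -0.06 -1.95] [ 0.5924 -0.265   0.1034]
24.5667 [-0.75 -0.19  1.    1.75  0.16  1.5   1.8 ]
[230.30121374 314.28172131] A [427.89045126 195.3377516 ]
```

View pics/w3.png

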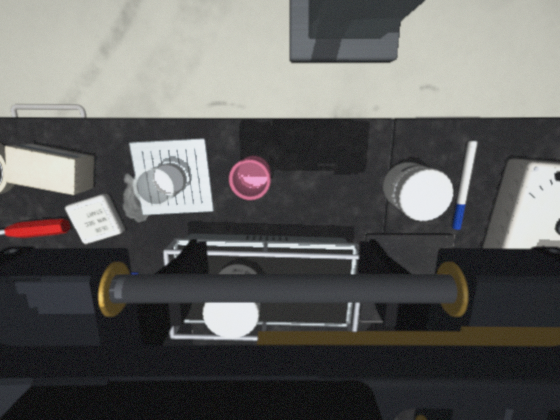

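Run:
```python
from h import *
q=quat(np.pi/2,-.15);b=[.459,-.0145];d=[.595,-.155]
env.move_ptp([.445,b[1],.2],q);print(env.get_joint_positions().round(2));env.line_to([*b,.042],speed=.12)
print(env.get_wrist_force().round(1));env.close_gripper(15);print("w",env.get_width(),env.get_tool_pos().round(4))
env.line_to([.445,-.03,.22],speed=.15);print("w",env.get_width(),env.get_wrist_force().round(2))
env.line_to([.47,-.155,.22],speed=.2)
env.line_to([*d,.22],speed=.2);env.line_to([*d,.115],speed=.15);env.line_to([*d,.1035],speed=.03)
print("w",env.get_width(),env.get_wrist_force().round(2),env.get_tool_pos().round(4))
env.open_jaws();env.line_to([d[0]-.02,d[1],.22]);env.line_to([.44,-.1,.36],speed=.25)
print(env.get_t(),env.get_joint_positions().round(2))
env.move_ptp([.44,.17,.34],quat(np.pi/2));im,i=shot("wrist","w4");np.save("w4.npy",i,allow_pickle=True)
print(env.get_joint_positions().round(2))
im,_=shot("top","top4");q=cv2.imread("pics/top4.png");cv2.imwrite("pics/top4c.png",cv2.resize(q[140:270,130:440],None,fx=2.55,fy=2.55,interpolation=2))
cv2.imwrite("pics/w4c.png",cv2.resize(cv2.imread("pics/w4.png")[120:290,180:400],None,fx=3.5,fy=3.5,interpolation=2))
```

```text
[-0.6  -0.28  0.48  2.09  0.16  1.16  1.39]
[ 0.3 -0.5 -1.3]
w 0.06882504496755978 [ 0.4592 -0.0144  0.0422]
w 0.06873384054735829 [-0.87  0.52 -1.98]
w 0.06833692221427587 [ 0.09  0.08 -2.7 ] [ 0.5949 -0.155   0.1033]
34.95 [-0.3  -0.3   0.38  1.79  0.1   1.48  1.64]
[-0.45 -0.09  0.02  1.67  0.    1.56  1.14]
```

View pics/top4c.png

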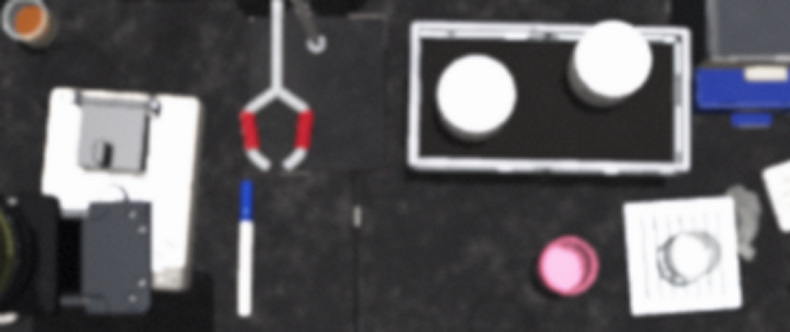

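View pics/w4c.png

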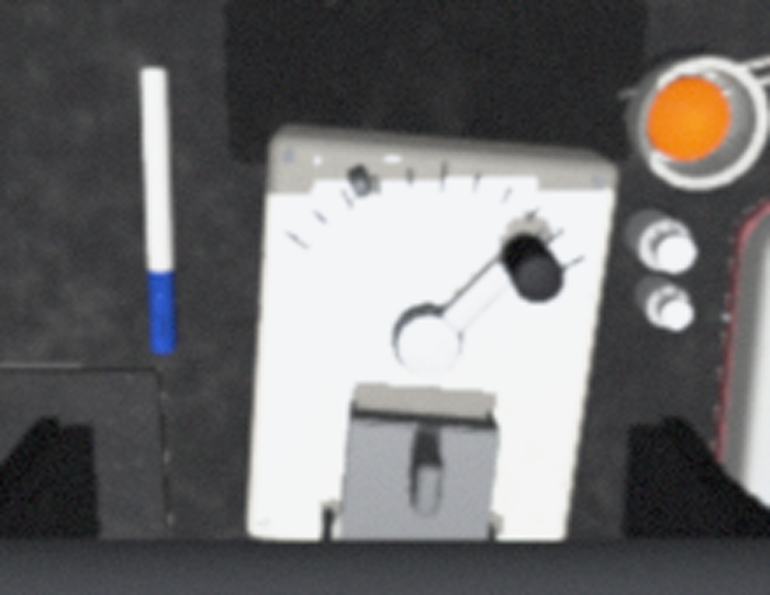

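Run:
```python
from h import *
t=cams.camera_info("top");w=np.load("w4.npy",allow_pickle=True).item()
W=lambda c,z:onz((c[0]/3.5+180,c[1]/3.5+120),z,w)
T=lambda c,z:onz((c[0]/2.55+130,c[1]/2.55+140),z,t)
print("jars",T((612,60),.135),T((477,95),.135))
for n,c,z in [("tab",(359,179),.064),("knob",(539,279),.108),("hub",(427,338),.07),("boxFL",(268,193),.05),("boxFR",(612,190),.05),("boxL2",(250,535),.05),("boxR2",(566,540),.05),("gfrontL",(352,422),.088),("gfrontR",(497,432),.088),("fintop front",(430,460),.125),("fintop rear",(426,512),.125)]: print(n,W(c,z).round(4))
for n,c,z in [("Ttab",(141,271),.064),("Tknob",(64,239),.106),("Thub",(115,199),.07),("Tfin",(102,152),.125),("TgFL",(79,165),.088),("TgFR",(146,172),.088),("hingeL",(75,98),.086),("hingeR",(155,106),.086)]: print(n,T(c,z).round(4))
```

```text
jars [ 0.62127663 -0.27870366  0.135     ] [ 0.59003954 -0.1547717   0.135     ]
tab [0.4343 0.1674 0.064 ]
knob [0.4656 0.2357 0.108 ]
hub [0.5009 0.196  0.07  ]
boxFL [0.4424 0.1286 0.05  ]
boxFR [0.4415 0.2748 0.05  ]
boxL2 [0.6034 0.116  0.05  ]
boxR2 [0.6062 0.2635 0.05  ]
gfrontL [0.5317 0.1643 0.088 ]
gfrontR [0.5363 0.2245 0.088 ]
fintop front [0.5324 0.1943 0.125 ]
fintop rear [0.5542 0.1931 0.125 ]
Ttab [0.4346 0.1673 0.064 ]
Tknob [0.4643 0.2314 0.106 ]
Thub [0.5039 0.1917 0.07  ]
Tfin [0.5435 0.1906 0.125 ]
TgFL [0.5355 0.2226 0.088 ]
TgFR [0.528  0.1574 0.088 ]
hingeL [0.6004 0.228  0.086 ]
hingeR [0.5913 0.1496 0.086 ]
```

Run:
```python
from h import *
q=quat(np.pi/2);P=np.array([.505,.1955]);k=np.array([.465,.2345]);z=.074
env.move_ptp([*k,.2],q);env.line_to([*k,z],speed=.12);env.close_gripper(8)
print("w",env.get_width(),env.get_wrist_force().round(1))
a0=np.arctan2(*(k-P)[::-1]);a1=np.arctan2(-.0281,-.0705)%(2*np.pi);print(a0,a1)
for a in np.linspace(a0,a1,9)[1:]:
    env.line_to([*(P+.056*np.array([np.cos(a),np.sin(a)])),z],speed=.05);print(env.get_wrist_force().round(1),env.get_width().__round__(4))
p=env.get_tool_pos();print(p);env.open_jaws();env.line_to([*p[:2],.2])
env.move_ptp([.50,.185,.24],q);im,i=shot("wrist","w5");np.save("w5.npy",i,allow_pickle=True);print(env.get_t())
shot("scene","scene5")
cv2.imwrite("pics/w5c.png",cv2.resize(cv2.imread("pics/w5.png")[30:250,190:390],None,fx=2.7,fy=2.7,interpolation=2))
```

```text
w 0.020643343703497737 [-1.6  3.4 -0.3]
2.368852042026397 3.5208756400719827
[-3.4  3.9  0.9] 0.0207
[-5.3  5.3  1.5] 0.0205
[-8.2  4.3  3.5] 0.0208
[-7.2  3.4  4.5] 0.0205
[-4.8  1.7  3.3] 0.0205
[-5.4  1.1  2.4] 0.0203
[-3.5  0.7  1.6] 0.0207
[-2.   1.8  1. ] 0.0206
[0.45332626 0.17440668 0.07401748]
44.1833
```

View pics/w5c.png

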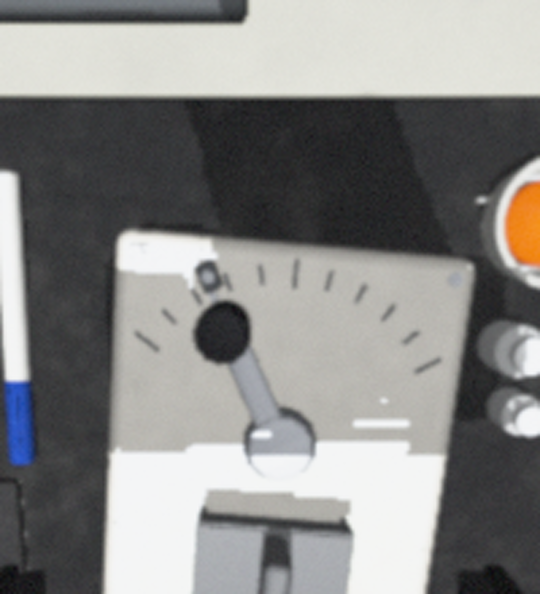

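Run:
```python
from h import *
w=np.load("w5.npy",allow_pickle=True).item()
im=cv2.imread("pics/w5.png");g=im.max(2)
W=lambda c,z:onz((c[0]/2.7+190,c[1]/2.7+30),z,w)
m=np.zeros(g.shape,bool);s=(slice(130,175),slice(250,295));m[s]=g[s]<60
c=max(blobs(m,20),key=cv2.contourArea);M=cv2.moments(c);kc=(M['m10']/M['m00'],M['m01']/M['m00']);print("knob px",kc,cv2.boundingRect(c))
K=onz(kc,.108,w);print("knob",K)
tab=W((208,274),.064);print("tab",tab)
for hz in(.06,.068,.076):
    H=W((280,442),hz);print(hz,H,"angK",np.degrees(np.arctan2(*(K-H)[1::-1]))%360,"angT",np.degrees(np.arctan2(*(tab-H)[1::-1]))%360,"d",np.linalg.norm((K-H)[:2]),np.linalg.norm((tab-H)[:2]))
# K->tab direction
print("K->T",np.degrees(np.arctan2(*(tab-K)[1::-1]))%360)
cv2.imwrite("pics/w5d.png",cv2.resize(im[110:200,240:320],None,fx=6,fy=6,interpolation=2))
```

```text
knob px (272.19397993311037, 152.59253065774803) (263, 142, 19, 22)
knob [0.45326929 0.17454177 0.108     ]
tab [0.43521072 0.16770601 0.064     ]
0.06 [0.50430905 0.19695271 0.06      ] angK 203.70569897018194 angT 202.94109844679159 d 0.05574322219002175 0.07503298741363155
0.068 [0.50245366 0.19667054 0.068     ] angK 204.2236776536278 angT 203.30369633816255 d 0.05393315144185022 0.07321583387297576
0.076 [0.50059828 0.19638837 0.076     ] angK 204.77758286978656 angT 203.68473486248885 d 0.05212779452139014 0.07140176182775523
K->T 200.73329671125072
```

View pics/w5d.png

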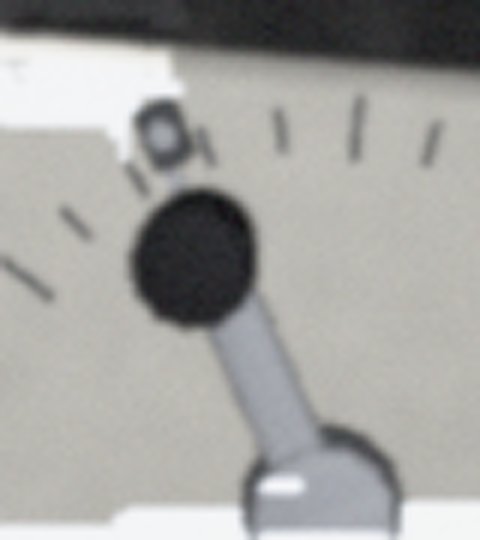

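View pics/scene5.png

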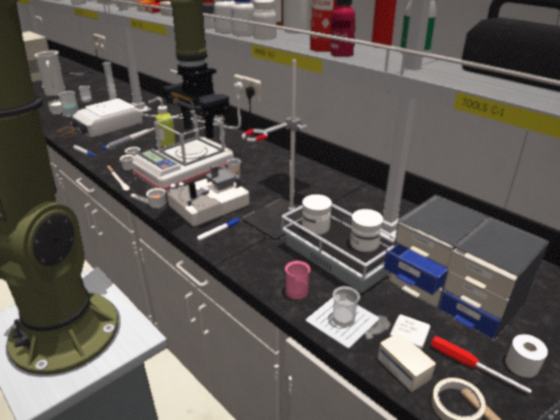

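```bash
cat >> h.py <<'E'
H=np.array([.595,.189,.086]);YB=-.08;U=np.array([np.cos(YB),np.sin(YB),0]);Z=np.array([0,0,1.])
def grip(th):
    a=np.arctan2(.029,.052)+th;r=np.hypot(.029,.052);return H-U*r*np.cos(a)+Z*(r*np.sin(a)-.019)
E
python3 - <<'E'
from h import *
t=cams.camera_info("top");s=cams.camera_info("scene")
print("shelf label",tri([ray((230,88),t),ray((287,58),s)]))
for th in(0,1.7,1.8): p=grip(th);r=env.solve_ik(p,quat(np.pi/2+YB));print(th,p.round(3),None if r is None else np.round(r,2))
for h in(0,.1): 
  p=H-U*.028+Z*(-.016+h);r=env.solve_ik(p,quat(np.pi/2+YB,-.5));print(p.round(3),None if r is None else np.round(r,2))
q=quat(np.pi/2+YB);g=grip(0)
env.move_ptp(g+Z*.1,q);env.line_to(g,speed=.12);print(env.get_wrist_force().round(1));env.close_gripper(8)
print("w",env.get_width(),env.get_wrist_force().round(1))
for th in np.linspace(0,1.7,13)[1:]:
    env.line_to(grip(th),speed=.06);print(round(th,2),env.get_wrist_force().round(1),round(env.get_width(),4))
    if np.linalg.norm(env.get_wrist_force())>25: break
shot("top","top6");shot("scene","scene6");print(env.get_t(),env.get_tool_pos())
cv2.imwrite("pics/s6c.png",cv2.resize(cv2.imread("pics/scene6.png")[130:290,140:420],None,fx=2.8,fy=2.8,interpolation=2))
E
```

```text
shelf label [0.69037278 0.02196623 0.42751018]
0 [0.543 0.193 0.096] [-0.42  0.26  0.03  1.79 -0.01  1.09  1.11]
1.7 [0.63  0.186 0.115] [-0.38  0.4   0.07  1.56 -0.03  1.18  1.18]
1.8 [0.635 0.186 0.111] [-0.38  0.41  0.07  1.56 -0.03  1.17  1.19]
[0.567 0.191 0.07 ] [-0.46  0.09 -0.09  2.16  0.58  0.55  0.5 ]
[0.567 0.191 0.17 ] [-0.46 -0.04 -0.08  2.06  0.42  0.75  0.69]
[-1.2  0.1  0.2]
w 0.010158734523876412 [ 0.1  1.4 -1.2]
0.14 [-3.7  3.5  4.3] 0.0098
0.28 [-5.3  3.2  4.5] 0.0099
0.42 [-4.6  2.5  5.9] 0.0097
0.57 [-2.7  2.8  5.5] 0.0098
0.71 [-2.3  1.9  5.6] 0.0098
0.85 [-0.2  4.   4.7] 0.0097
0.99 [1.1 4.2 4.9] 0.01
1.13 [1.2 4.3 4.2] 0.0101
1.27 [1.4 4.8 3.2] 0.0098
1.42 [1.6 5.9 1.9] 0.0098
1.56 [2.  5.5 1.8] 0.0102
1.7 [2.8 5.5 0.1] 0.0097
50.3917 [0.63146368 0.18628678 0.1136    ]
```

View pics/s6c.png

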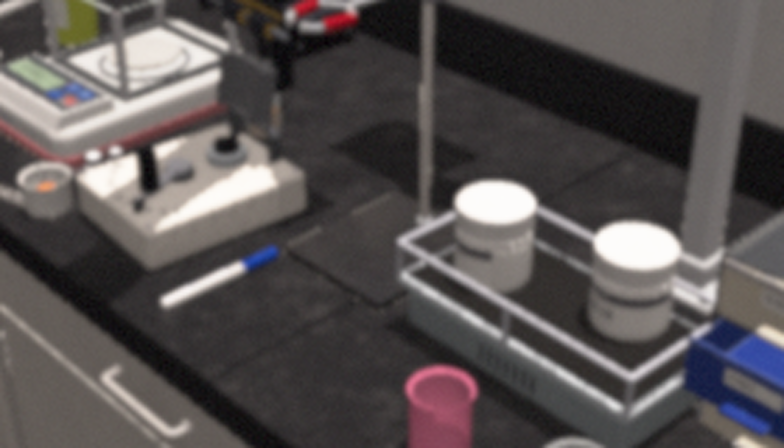

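Run:
```python
from h import *
env.open_jaws();p=env.get_tool_pos();env.line_to([p[0],p[1],.25],speed=.2)
env.close_gripper(8)
q=quat(np.pi/2+YB,-.5);b=H-U*.028
env.move_ptp([.49,.197,.26],q);env.line_to([b[0],b[1],.13],speed=.15)
shot("top","top7");im,i=shot("wrist","w7");np.save("w7.npy",i,allow_pickle=True)
env.line_to([b[0],b[1],.082],speed=.1);f0=env.get_wrist_force();z=.082;print(f0)
while z>.064:
    z-=.001;env.line_to([b[0],b[1],z],speed=.03);f=(env.get_wrist_force()-f0);print(round(z,3),env.get_tool_pos()[2].round(4),f.round(1))
    if f[2]>14: break
env.pause(.3);env.line_to([b[0],b[1],.13],speed=.1);env.line_to([.49,.197,.26],speed=.2);print(env.get_t())
shot("top","top8");shot("scene","scene8")
cv2.imwrite("pics/s8c.png",cv2.resize(cv2.imread("pics/w7.png"),(560,420)))
```

```text
[-0.24970219  0.68331672  0.33515924]
0.081 0.0818 [ 0.3  0.5 -0.5]
0.08 0.0801 [ 0.4 -1.2 -0.9]
0.079 0.0789 [ 0.3 -0.7  0.3]
0.078 0.0778 [-0.3 -1.6 -0.5]
0.077 0.0772 [ 0.3 -0.9  1.7]
0.076 0.0762 [ 0.  -1.1  2.2]
0.075 0.0752 [-0.6 -0.2  2.2]
0.074 0.0741 [ 0.2 -1.3  2.8]
0.073 0.0732 [-0.5 -1.8  3. ]
0.072 0.0721 [ 0.1 -0.9  4.2]
0.071 0.0712 [-0.5 -0.6  4. ]
0.07 0.0706 [-3.2 -2.   7.6]
0.069 0.0703 [-6.8 -2.1 14. ]
0.068 0.0701 [-10.6  -3.6  19. ]
62.225
```

View pics/s8c.png

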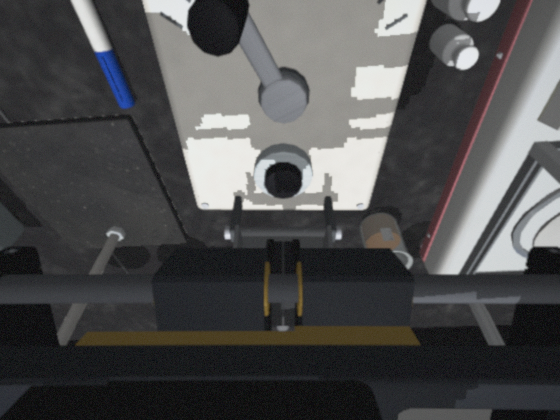

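Run:
```python
from h import *
q=quat(np.pi/2+YB);g=grip(1.78)
env.open_jaws();env.move_ptp([.55,.192,.27],q);env.line_to(g+Z*.12,speed=.2);env.line_to(g,speed=.1);print(env.get_wrist_force().round(1))
env.close_gripper(8);print("w",env.get_width())
if .008<env.get_width()<.013:
    for th in np.linspace(1.78,.02,14)[1:]:
        env.line_to(grip(th),speed=.06);f=env.get_wrist_force();print(round(th,2),f.round(1),round(env.get_width(),4))
    env.open_jaws();env.line_to(grip(0)+Z*.12,speed=.15)
    env.move_ptp([.46,.19,.36],quat(np.pi/2));env.pause(.5)
    im,i=shot("wrist","w9");np.save("w9.npy",i,allow_pickle=True)
    env.move_ptp([.30,.55,.34],quat(np.pi/2+.4))
    a,_=shot("top","top9");s,_=shot("scene","scene9");print(env.get_t())
    r=lambda n,c,w,h:cv2.resize(cv2.imread(f"pics/{n}.png")[c[1]:c[3],c[0]:c[2]],(w,h),interpolation=2)
    cv2.imwrite("pics/fin.png",np.vstack([np.hstack([r("top9",(130,140,440,270),620,260)]),np.hstack([r("scene9",(150,150,420,340),340,240),r("w9",(180,120,400,300),280,240)])]))
```

```text
[ 0.3 -0.1 -0.2]
w 0.009647311610484387
1.64 [-0.8  2.3  1.3] 0.0096
1.51 [-0.8  1.3  0.9] 0.0101
1.37 [-0.5  2.1  0.1] 0.0096
1.24 [-0.7  1.8 -0.4] 0.0098
1.1 [-1.3  3.5 -1.3] 0.0097
0.97 [ 0.3  4.8 -2.3] 0.0107
0.83 [ 1.2  5.5 -2.8] 0.01
0.7 [ 0.6  5.5 -4.3] 0.01
0.56 [ 1.5  6.1 -3.2] 0.01
0.43 [ 2.3  5.1 -3.7] 0.0101
0.29 [ 3.   6.1 -4. ] 0.0099
0.16 [ 3.   5.8 -4. ] 0.0099
0.02 [ 3.7  5.2 -3.5] 0.0099
76.4333
```

View pics/fin.png

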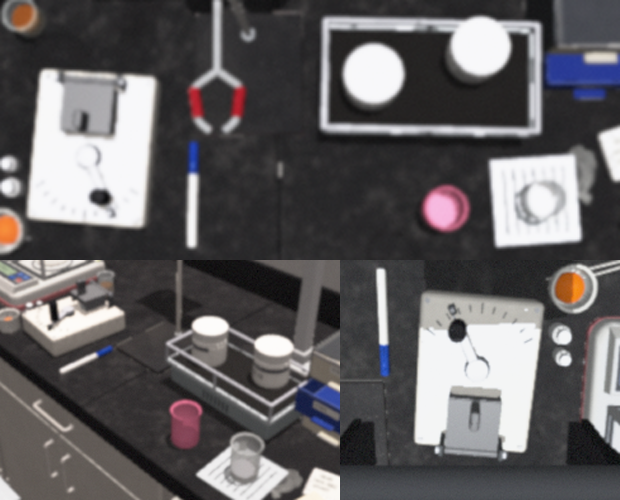

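```bash
python3 -c "
from workcell import finish_job;print(finish_job())"
```

```text
the job is handed in; nothing more can be done
None
```

The job is done and handed in at about 76 s on the robot's clock, well inside the 210 s limit; `finish_job()` gave no verdict.

- **Beaker:** the glass beaker stands on the drip plate. I left the pink look-alike alone.
- **Jars:** there were only two, and both are upright on the platform inside its rail. After I set down the first one, it turned up about 3 cm from there, right up against the back rail. I took this to be the expected knock. It still stood upright inside the rail, so I left it.
- **Lever:** turned to the set tab. My measurement put the two within about 1° of each other, which is also about as fine as I could measure it.
- **Guard and button:** I opened the guard to about 1.7 rad and let go, and it was still standing open when I gripped it again. The button gave about 6 mm of travel and then met a hard stop at 19 N. After releasing it, I pinched the guard's grip again, swung the guard shut and let go.

The last pictures, taken with the arm clear, show the jars, beaker and lever in place and the guard closed. No check failed. I could not read the button or guard joints directly, so those results come from the forces, the finger widths and the pictures.

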